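# Sweep pipe offcuts into the scrap pan

### The arm

A 6-joint arm with a two-finger parallel gripper is mounted at the origin on the work surface. World frame = base frame: x ahead of the robot, y to its left, z up, the work surface at z = 0. Lengths are in m, angles in degrees, forces in N, time in s.
With the tool pointing down it reaches from about 0.35 to 0.875 m from the base axis. Payload 4.2 kg.
Tool frame: the origin (TCP) lies midway between the tips of the shut fingers; the grasp point (between the pads) lies 19 mm behind it; z points along the fingers, y is the line along which they close (so a half turn about z gives the same grasp; the last joint's range is limited). The gripper opens to 87 mm and grips with 3 to 60 N. Pads are 19 mm wide; open, the fingers measure 117 mm over their backs; the gripper's body (75 mm by 190 mm) begins 51 mm behind the grasp point.
Start: joints at [-57.834, 22.042, 0.453, 0, -68.411, -14.817], TCP at [0.186, -0.597, 0.223] pointing down, gripper open.
Joint ranges: [-179.83, 179.83], [-69.29, 118.12], [-61.27, 80.66], [-181.25, 117.63], [-171.15, -9.14], [-177.46, 177.46]. Speed limits (degrees/s): [159.86, 159.86, 180, 180, 180, 180].

### API

Orientations are given as [roll, pitch, yaw] about the fixed x, y, z axes, in that order (R = Rz(yaw) Ry(pitch) Rx(roll)).
In Python, from workcell import env gives the robot as it stands. The module is installed in compiled form; this text tells all that it offers. Calls block until the motion is done:
- env.goto(position, orientation): joint-space move of the TCP to a pose.
- env.move_straight(position, rotation=None, rate=0.15, force_limit=None): straight line of the TCP; rotation=None keeps the orientation; rate is the mean speed in m/s. With force_limit (N) it stops when the force on the tool has changed by that much, and returns True; else False.
- env.set_joints(angles): joint-space move.
- env.gripper_to(opening, grasp_force=None): opening from 0.0 (shut) to 1.0 (fully open); grasp_force is the grip in N (None keeps the last); returns when the fingers have stopped.
- env.dwell(seconds).
- env.inverse_kinematics(position, orientation): joint angles nearest the present ones, or None.
- env.read_state(): the state.
- env.grab_frame(name): name is "scene" or "top" or "wrist"; returns a dict with "image" (384x512x3 uint8, blue, green, red), "fx", "fy", "cx", "cy" (pixels), "D" ([k1, k2, p1, p2, k3] as OpenCV has them; the pictures are not rectified), "position" and "orientation" of the camera in the world. Camera axes: x right, y up, looking along -z (the intrinsics and any distortion apply to the point x, -y, -z); pixel columns grow to the right and rows downward; lengths in m; the calibration is good to about 2 mm. A picture is of the moment at which its call begins. There is no depth.
A pose or a line that the arm cannot do raises env.Unreachable and nothing moves.
- env.close_job(): hands the job in; it is judged then, once.
Trained networks look in a picture, given as the dict that the camera call returned (one of the last four; its "shot" number tells which), for a name from the list of things; names that differ only in an ending like _2 or _b are one class to them, and where a whole thing is asked for, a point or a joint stands for the part that bears it (a point fixed in the world has none). Each returns a list of dicts, best first, with "score" (0 to 1); they miss things now and then, are a little off and sometimes report something else, mostly with a low value. They report only what shows in the picture. A call takes as long as a camera call. They do not tell look-alikes from the thing itself.
- env.search_frame(picture, thing): "xyz" ([x, y, z] in m, in world coordinates, good to about 4 mm: the middle of the surface that is visible of it).
- env.trace(picture, thing): "mask" (384x512 bool, what is visible of it).
The state is a dict: "clock": time; "joint_positions": joint angles; "qvel": joint speeds; "joint_torque": joint torques, N m; "position": TCP position; "tool_rot": TCP orientation; "force": force on the tool from outside, world axes, zero at the start; "wrist_torque": the same for the moment, N m; "opening": opening from 0.0 (shut) to 1.0 (fully open); "finger_force": force on a finger pad.
Only numpy, scipy, OpenCV 4.12 (cv2) and the standard library are available. Lean on these libraries where they do the work, as an engineer would, in place of code of your own. Each camera call takes 0.05 s, during which the arm holds its last target. There are 200 camera calls.

### The job

Sweep the three short copper pipe offcuts (the open rings standing on end) along the bench with your fingers, in through the open front of the scrap pan, until each lies wholly inside it. Only push them, gently: do not pinch, lift or carry any. Leave the copper end cap and everything else on the bench where it is.

Things in the scene. Friction and masses are not known exactly. Their poses are not given: they have to be found in the camera images.
- pan: steel scrap pan fixed to the bench, 120 mm deep (x) by 250 mm wide (y), walls 4 mm thick, 30 mm high at the back (+x) and both ends, fully open at the front (-x), floor flush with the bench (no lip). Origin: centre of its footprint, so front edge x = -60 mm, back wall inside x = +56 mm, ends inside y = +-121 mm. It stands on the left; its front looks to the robot's right. Black handle behind
- offcut_l: short copper pipe offcut, an open ring standing on end, 35 mm outside diameter, 24 mm tall, wall 2.5 mm, about 30 g; origin at the centre of its underside, z along its axis. It starts on the open bench in front of the pan's mouth and slides along the bench when pushed low
- offcut_m: short copper pipe offcut, an open ring standing on end, 28 mm outside diameter, 22 mm tall, wall 2.5 mm, about 30 g; origin at the centre of its underside, z along its axis. It starts on the open bench in front of the pan's mouth and slides along the bench when pushed low
- offcut_s: short copper pipe offcut, an open ring standing on end, 22 mm outside diameter, 20 mm tall, wall 2.5 mm, about 30 g; origin at the centre of its underside, z along its axis. It starts on the open bench in front of the pan's mouth and slides along the bench when pushed low
- cap: copper end cap, to be left alone: closed domed top, 30 mm diameter, 34 mm tall, loose, stands in a row with the offcuts; origin at the centre of its underside
- tee: copper tee fitting lying flat, to be left alone: body 70 mm along its x, branch 35 mm to its +y, 27 mm tall, loose; origin under the middle
- flux: flux jar, to be left alone: 56 mm diameter, 45 mm tall, loose; origin at the centre of its underside
- cutter: blue pipe cutter lying flat, to be left alone: frame 75 by 55 mm, with a black knob reaching 100 mm in its +x, 24 mm tall, loose; origin under the frame's bar
- brush: brush with a wooden handle, under 0.25 m long, lying flat along its x, to be left alone, loose
- spray: blue bottle, to be left alone: 60 mm diameter, 170 mm tall, loose; origin at the centre of its underside
- hammer: hammer under 0.35 m long, lying flat along its x, to be left alone, loose
Things that resemble listed ones, but are neither listed nor needed, are in the scene too. What is shaped like the offcut_l but turquoise is not meant.

How it is judged (in metres and radians):
At the end, for the whole second after the job is handed in: All three offcuts rest on the pan's floor between its walls, wholly past its front edge (centre past the edge by at least their radius, less 2 mm), not moving (x of offcut_l in the frame of pan between -0.0445 and 0.058 m and y of offcut_l in the frame of pan between -0.121 and 0.121 m and height (world z) of each of offcut_l, offcut_m, offcut_s below 0.025 m and linear speed of each of offcut_l, offcut_m, offcut_s below 0.02 m/s and x of offcut_m in the frame of pan between -0.048 and 0.058 m and y of offcut_m in the frame of pan between -0.121 and 0.121 m and x of offcut_s in the frame of pan between -0.051 and 0.058 m and y of offcut_s in the frame of pan between -0.121 and 0.121 m); the robot touches nothing.
It fails at once if an offcut was pinched, or pressed by the fingers with over 15 N (contact force between the fingers and offcut_l above 15 N or contact force between the fingers and offcut_m above 15 N or contact force between the fingers and offcut_s above 15 N).
It fails at once if an offcut was lifted more than 30 mm off the bench (height (world z) of any of offcut_l, offcut_m, offcut_s above 0.03 m).
It fails at once if a bystander was moved by more than 15 mm or knocked over (distance of any of cap, tee, flux, cutter, brush, spray, hammer from where it was at the start of the episode above 0.015 m or angle between any of cap, flux, spray's own z axis and vertical above 0.4 rad).
It also fails if it takes over 64 s, if anything falls off the work surface, if the arm or the gripper's body presses on something with over 40 N, if the wrist force passes 120 N, or if a joint passes its speed limit or range.

## Working session

There is one attempt and no reset: what is moved stays moved. The work goes in short steps, each a Python script; the robot and the scene stay as the last script left them, time stands still between calls to the robot, and variables do not carry over. Pictures are saved under pics/ and viewed, at most 10 in all, crops included, and the job is handed in when it is done.

```bash
mkdir -p pics; python3 - <<'E'
from workcell import env
import cv2
for n in ("top","scene"):
    f=env.grab_frame(n); cv2.imwrite(f"pics/{n}0.png",f["image"])
    print(n,f["position"],f["orientation"],f["fx"],f["cx"],f["cy"],f["D"])
    for t in ("pan","offcut_l","offcut_m","offcut_s","cap","tee","flux","cutter","brush","spray","hammer"):
        print(t,[([round(float(v),3) for v in d["xyz"]],round(float(d["score"]),2)) for d in env.search_frame(f,t)])
print(env.read_state()["clock"],env.read_state()["tool_rot"])
E
```

```text
top [ 0.43530261 -0.09726984  1.16703665] [  5.95950357   1.16728483 -90.39772517] 388.4186541041422 253.64020666814974 185.05505690662486 [-0.04291851  0.          0.          0.          0.        ]
pan [([0.559, 0.257, 0.006], 0.77)]
offcut_l [([0.36, -0.149, 0.021], 0.44)]
offcut_m [([0.36, -0.149, 0.021], 0.44)]
offcut_s [([0.36, -0.149, 0.021], 0.44)]
cap [([0.394, -0.069, 0.03], 0.62)]
tee [([0.351, -0.25, 0.024], 0.83)]
flux [([0.534, -0.252, 0.044], 0.5)]
cutter [([0.728, -0.026, 0.024], 0.91)]
brush [([0.424, 0.358, 0.015], 0.94)]
spray [([0.68, -0.371, 0.111], 0.59)]
hammer [([0.443, -0.492, 0.024], 0.91)]
scene [ 1.49886474 -0.55038651  0.81351618] [53.12311597 -0.24455016 64.47720009] 458.705220824476 262.0629671568896 189.7610819485294 [-0.04723651  0.          0.          0.          0.        ]
pan [([0.56, 0.257, 0.0], 0.59)]
offcut_l [([0.377, -0.15, 0.016], 0.65), ([0.551, -0.118, 0.016], 0.53), ([0.624, -0.123, 0.015], 0.5)]
offcut_m [([0.377, -0.15, 0.016], 0.65), ([0.551, -0.118, 0.016], 0.53), ([0.624, -0.123, 0.015], 0.5)]
offcut_s [([0.377, -0.15, 0.016], 0.65), ([0.551, -0.118, 0.016], 0.53), ([0.624, -0.123, 0.015], 0.5)]
cap [([0.406, -0.074, 0.019], 0.45)]
tee [([0.358, -0.252, 0.025], 0.61), ([0.554, -0.113, 0.017], 0.45)]
flux [([0.553, -0.264, 0.039], 0.55)]
cutter [([0.738, -0.04, 0.021], 0.57)]
brush [([0.419, 0.353, 0.021], 0.65)]
spray [([0.708, -0.385, 0.087], 0.93)]
hammer [([0.488, -0.48, 0.021], 0.63)]
1.2 [ 1.79998516e+02 -1.39059755e-03 -1.62652269e+02]
```

View pics/top0.png

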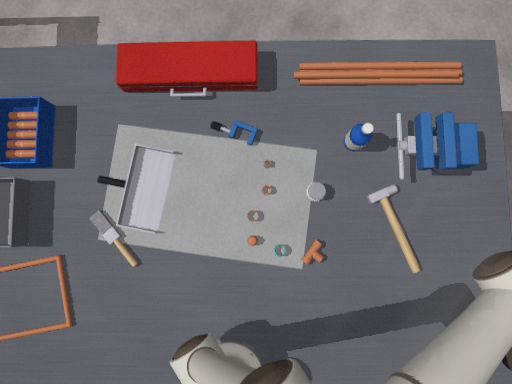

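View pics/scene0.png

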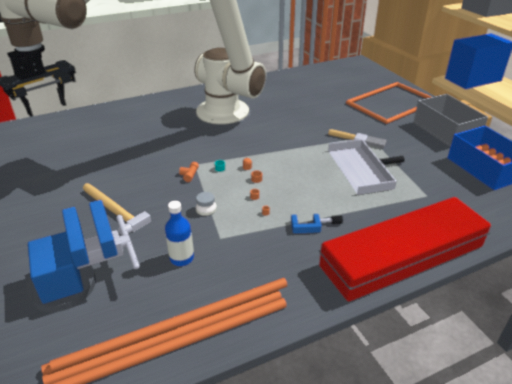

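The top view shows a row at top-image pixels: s (267,164), m (267,190), l (255,216). The cap is at (252,241) with a closed dome, and the turquoise ring look-alike is at (281,251). The pan's open front faces right, towards -y. I'll measure more finely with the wrist camera.

```bash
cat > h.py <<'E'
from workcell import env
import cv2, numpy as np
from scipy.spatial.transform import Rotation as R
def ray(f,uv,z):
    K=np.array([[f["fx"],0,f["cx"]],[0,f["fy"],f["cy"]],[0,0,1]])
    n=cv2.undistortPoints(np.float64(uv).reshape(-1,1,2),K,np.array(f["D"]))[:,0]
    d=R.from_euler("xyz",f["orientation"],degrees=True).apply(np.c_[n[:,0],-n[:,1],-np.ones(len(n))])
    p=np.array(f["position"]); return p+d*((z-p[2])/d[:,2])[:,None]
def copper(f,z=0.022,amin=20):
    h=cv2.cvtColor(f["image"],cv2.COLOR_BGR2HSV)
    m=cv2.inRange(h,(3,90,60),(18,255,255))
    cs,_=cv2.findContours(m,cv2.RETR_EXTERNAL,cv2.CHAIN_APPROX_NONE)
    out=[]
    for c in cs:
        if cv2.contourArea(c)<amin: continue
        x,y,w,h_=cv2.boundingRect(c); u=(x+(w-1)/2,y+(h_-1)/2)
        out.append((u,w,h_,ray(f,[u],z)[0].round(4)))
    return out
def crop(f,x0,y0,x1,y1,k,name):
    cv2.imwrite(name,cv2.resize(f["image"][y0:y1,x0:x1],None,fx=k,fy=k,interpolation=cv2.INTER_CUBIC))
E
python3 - <<'E'
from h import *
f=env.grab_frame("top"); crop(f,95,125,325,275,3,"pics/topc.png")
for o in copper(f): print(o)
for pos in ((0.5,-0.1,0.42),(0.5,-0.1,0.36)):
    for yaw in (90,-90,75,-105):
        print(pos,yaw,env.inverse_kinematics(pos,[180,0,yaw]))
try:
    env.goto((0.48,-0.04,0.42),[180,0,-105])
except env.Unreachable as e: print("unreach",e)
f=env.grab_frame("wrist"); cv2.imwrite("pics/w0.png",cv2.resize(f["image"],None,fx=1.5,fy=1.5)); print(f["position"],f["orientation"],env.read_state()["clock"])
np.save("w0.npy",f,allow_pickle=True)
for o in copper(f): print(o)
E
```

```text
((35.5, 297.5), 72, 86, array([0.226 , 0.5737, 0.022 ]))
((126.5, 250.0), 14, 17, array([0.3658, 0.3017, 0.022 ]))
((411.5, 253.5), 12, 26, array([ 0.3505, -0.5331,  0.022 ]))
((312.0, 252.0), 23, 25, array([ 0.3576, -0.2433,  0.022 ]))
((252.5, 240.0), 10, 9, array([ 0.3935, -0.0703,  0.022 ]))
((19.5, 153.5), 28, 8, array([0.6592, 0.6457, 0.022 ]))
((20.5, 143.5), 28, 8, array([0.6906, 0.6444, 0.022 ]))
((21.0, 134.0), 29, 7, array([0.7205, 0.6447, 0.022 ]))
((21.5, 124.5), 28, 8, array([0.7506, 0.645 , 0.022 ]))
((22.5, 115.0), 28, 7, array([0.7809, 0.6438, 0.022 ]))
((378.0, 73.0), 169, 23, array([ 0.8965, -0.458 ,  0.022 ]))
(0.5, -0.1, 0.42) 90 [  6.95393066   6.34582606   6.9466706    0.         -90.60084454
 173.04606934]
(0.5, -0.1, 0.42) -90 [  6.95393066   6.34582606   6.9466706    0.         -90.60084454
  -6.95393066]
(0.5, -0.1, 0.42) 75 [  6.95393066   6.34582606   6.9466706    0.         -90.60084454
 158.04606934]
(0.5, -0.1, 0.42) -105 [  6.95393066   6.34582606   6.9466706    0.         -90.60084454
 -21.95393066]
(0.5, -0.1, 0.36) 90 [  6.95393066   6.7133157   -0
[... 225 characters left out ...]
 -82.4850905
 158.04606934]
(0.5, -0.1, 0.36) -105 [  6.95393066   6.7133157   -0.8015938    0.         -82.4850905
 -21.95393066]
[ 0.46111403 -0.10800493  0.58118106] [-1.48744135e+01 -5.13064340e-02  1.64952154e+02] 3.65
((384.5, 379.5), 10, 8, array([0.3368, 0.541 , 0.022 ]))
((349.0, 294.0), 17, 15, array([0.3738, 0.3038, 0.022 ]))
((168.0, 123.5), 13, 12, array([ 0.6187, -0.1169,  0.022 ]))
((258.5, 125.0), 20, 21, array([ 0.4653, -0.0728,  0.022 ]))
((298.0, 115.0), 17, 17, array([ 0.3941, -0.0715,  0.022 ]))
((210.5, 113.5), 16, 16, array([ 0.5413, -0.1137,  0.022 ]))
((9.5, 89.0), 20, 63, array([ 0.8646, -0.2444,  0.022 ]))
((294.0, 10.5), 47, 22, array([ 0.3628, -0.2343,  0.022 ]))
```

View pics/w0.png

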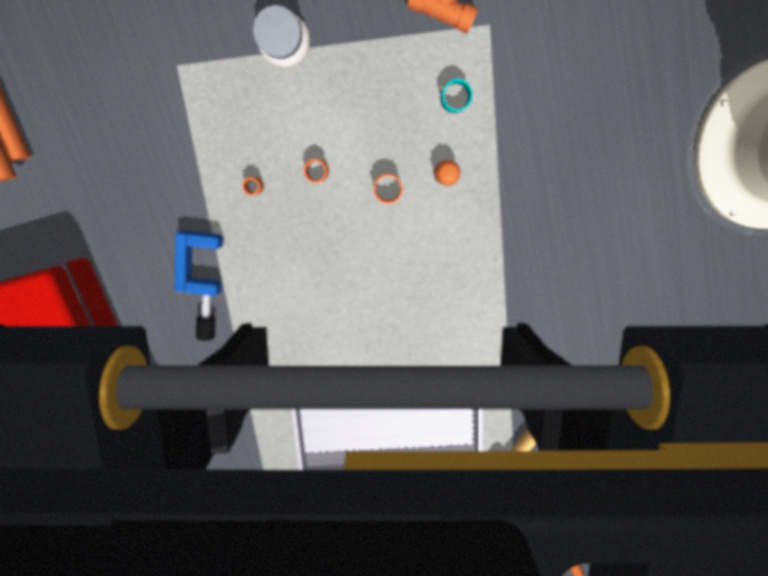

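View pics/topc.png

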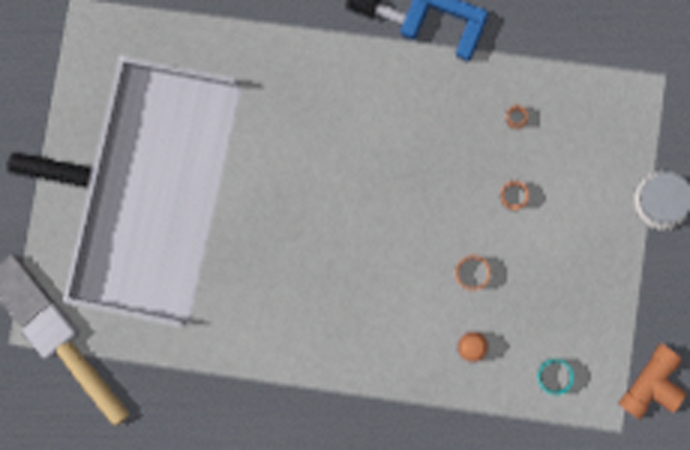

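The rings show as s (252,186), m (316,170) and l (388,188) in the wrist picture, with the domed cap at (447,173) and the turquoise ring at (456,95). In the top crop the pan's front floor edge runs (240,84)–(190,321), and its back rim corners are at (122,60) and (68,299).

```bash
python3 - <<'E'
from h import *
f=env.grab_frame("top")
g=lambda pts,z: ray(f,[((x+.5)/3-.5+95,(y+.5)/3-.5+125) for x,y in pts],z)[:,:2].round(4)
print("front",g([(240,84),(190,321)],0)); print("back rim",g([(122,60),(68,299)],0.03))
print("rings",g([(516,116),(515,195),(473,272)],0.022), "cap",g([(472,346)],.025))
print("cutter/brush",g([(465,58),(485,15),(127,420),(48,355)],.02))
E
```

```text
front [[0.6594 0.1673]
 [0.4189 0.2145]]
back rim [[0.6796 0.2802]
 [0.4413 0.3282]]
rings [[ 0.6198 -0.1141]
 [ 0.541  -0.1122]
 [ 0.4655 -0.0703]] cap [[ 0.3936 -0.0689]]
cutter/brush [[ 0.6794 -0.0636]
 [ 0.7232 -0.084 ]
 [ 0.3229  0.2701]
 [ 0.3863  0.3506]]
```

```bash
cat >> h.py <<'E'
O=np.array([.550,.248]); a=np.radians(78.8)
M=np.array([[np.cos(a),-np.sin(a)],[np.sin(a),np.cos(a)]])
toworld=lambda p:O+M@np.array(p)
topan=lambda w:M.T@(np.array(w)[:2]-O)
def push(ring,r,target,gap=.014,z=.006):
    c=np.array(ring); t=toworld(target); d=t-c; d/=np.linalg.norm(d)
    off=.0095+np.sqrt(r*r-gap*gap/4)
    rot=[180,0,np.degrees(np.arctan2(d[1],d[0]))-180]
    P=lambda p,zz:[p[0],p[1],zz]
    s=c-d*(off+.022); e=t-d*off
    env.goto(P(s,.13),rot)
    env.gripper_to(gap/.087)
    env.move_straight(P(s,z),rate=.1)
    env.move_straight(P(c-d*(off-.004),z),rate=.03)
    env.move_straight(P(e,z),rate=.07); env.dwell(.2)
    print("end force",np.round(env.read_state()["force"],1))
    env.move_straight(P(e-d*.03,z),rate=.06)
    env.move_straight(P(e-d*.03,.13),rate=.15)
    print("clock",env.read_state()["clock"],env.read_state()["opening"])
E
python3 - <<'E'
from h import *
push((.619,-.1155),.011,(.01,-.06))
f=env.grab_frame("top"); crop(f,95,125,325,275,3,"pics/t1.png")
for o in copper(f,amin=5): print(o,topan(o[3]))
E
```

```text
end force [1.2 0.1 0.8]
clock 15.8333 0.16473781201517448
((12.5, 335.0), 26, 11, array([0.1161, 0.6408, 0.022 ])) [0.3010409 0.5019317]
((10.0, 267.0), 21, 9, array([0.3148, 0.6569, 0.022 ])) [0.35542864 0.31014308]
((128.0, 253.0), 19, 25, array([0.357, 0.297, 0.022])) [0.01057957 0.19884183]
((312.0, 252.0), 23, 25, array([ 0.3576, -0.2433,  0.022 ])) [-0.51931396  0.09330844]
((252.5, 240.0), 10, 9, array([ 0.3935, -0.0703,  0.022 ])) [-0.3426357   0.09169469]
((266.0, 190.0), 9, 9, array([ 0.54  , -0.1112,  0.022 ])) [-0.35430144 -0.05995943]
((19.5, 153.5), 28, 8, array([0.6592, 0.6457, 0.022 ])) [ 0.41133626 -0.0298733 ]
((20.5, 143.5), 28, 8, array([0.6906, 0.6444, 0.022 ])) [ 0.41615997 -0.0609278 ]
((21.0, 134.0), 29, 7, array([0.7205, 0.6447, 0.022 ])) [ 0.42226187 -0.09020009]
((21.5, 124.5), 28, 8, array([0.7506, 0.645 , 0.022 ])) [ 0.42840261 -0.11966857]
((22.5, 115.0), 28, 7, array([0.7809, 0.6438, 0.022 ])) [ 0.43311076 -0.14962459]
((378.0, 73.0), 169, 23, array([ 0.8965, -0.458 ,  0.022 ])) [-0.62525214 -0.47703041]
```

View pics/t1.png

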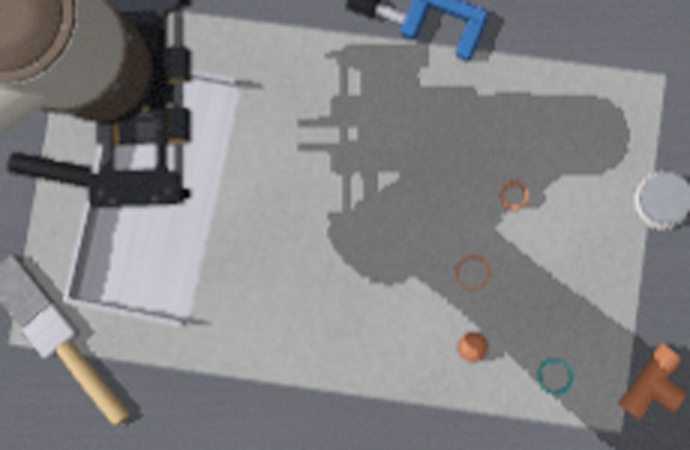

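The crop shows s gone from (516,116) and now hidden under the gripper at the pan. m (515,195), l (473,272) and the cap (472,346) haven't moved. I'll push m next, then step back to l's start and look.

```bash
python3 - <<'E'
from h import *
push((.541,-.1125),.014,(.01,.005))
env.goto((.455,-.13,.13),[180,0,-90])
f=env.grab_frame("top"); crop(f,95,125,325,275,3,"pics/t2.png")
for o in copper(f,amin=5):
    if 130<o[0][0]<330: print(o,topan(o[3]))
E
```

```text
end force [-0.4  0.2  0.7]
clock 27.0917 0.16242507502824244
((312.0, 252.0), 23, 25, array([ 0.3576, -0.2433,  0.022 ])) [-0.51931396  0.09330844]
((252.0, 241.5), 9, 6, array([ 0.3892, -0.0688,  0.022 ])) [-0.34199948  0.09620415]
((145.0, 190.5), 5, 8, array([0.5416, 0.25  , 0.022 ])) [0.00033034 0.00862849]
((140.5, 189.5), 6, 8, array([0.5447, 0.2637, 0.022 ])) [0.01437155 0.00824854]
```

View pics/t2.png

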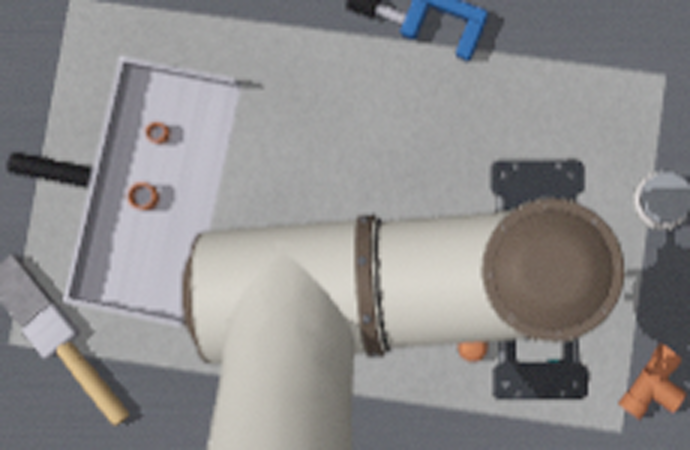

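s (158,132) and m (143,196) both stand well inside the pan. Next is l.

```bash
python3 - <<'E'
from h import *
push((.4655,-.0715),.0175,(.008,.072))
env.goto((.45,-.2,.2),[180,0,-90])
f=env.grab_frame("top"); crop(f,95,125,325,275,3,"pics/t3.png")
for o in copper(f,amin=5):
    if 130<o[0][0]<330: print(o,topan(o[3]))
E
```

```text
end force [-0.4 -0.3  0.4]
clock 38.1333 0.1614348409093337
((312.5, 245.5), 8, 8, array([ 0.3764, -0.2451,  0.022 ])) [-0.51742807  0.07451686]
((252.5, 240.5), 10, 8, array([ 0.3921, -0.0703,  0.022 ])) [-0.34290763  0.09306803]
((141.5, 211.5), 6, 10, array([0.479 , 0.2592, 0.022 ])) [-0.00280394  0.07182324]
((134.0, 211.5), 5, 10, array([0.4791, 0.2818, 0.022 ])) [0.01938507 0.07611484]
((145.0, 190.5), 5, 8, array([0.5416, 0.25  , 0.022 ])) [0.00033034 0.00862849]
((140.5, 189.5), 6, 8, array([0.5447, 0.2637, 0.022 ])) [0.01437155 0.00824854]
```

View pics/t3.png

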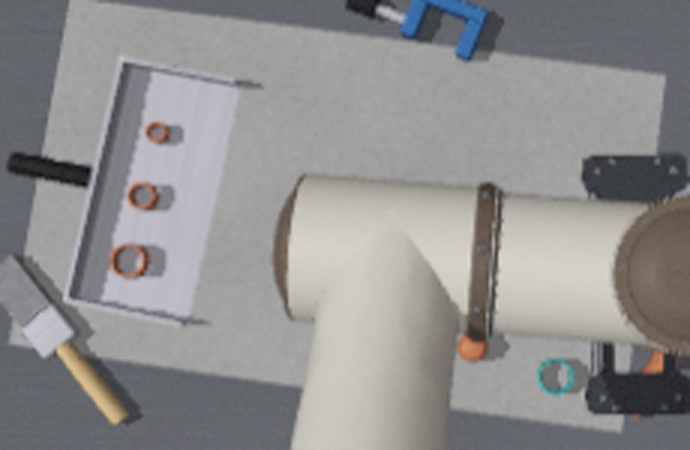

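All three rings, s (158,132), m (143,196) and l (130,261), stand inside the pan. The cap (472,346) hasn't moved and the arm is clear, so I'll hand in.

```bash
python3 -c "
from workcell import env
env.dwell(.3); print(env.close_job())"
```

```text
the job is handed in; nothing more can be done
None
```

I swept all three copper offcuts into the scrap pan and handed the job in at about 38 s of the 64 s allowed; the last picture shows them well inside and the cap where it started, but the hand-in call returned no verdict.

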